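# Roll a conveyor roller into the V-block and set it against the end stop

### The arm

A 6-joint arm with a two-finger parallel gripper is mounted at the origin on the work surface. World frame = base frame: x ahead of the robot, y to its left, z up, the work surface at z = 0. Lengths are in m, angles in rad, forces in N, time in s.
With the tool pointing down it reaches from about 0.35 to 0.975 m from the base axis. Payload 4.9 kg.
Tool frame: the origin (TCP) lies on the centre line of the jaws, within the pads' length; the fingertips stand 14 mm ahead of it and the grasp point (between the pads) lies 5 mm behind it; x points along the fingers, z is the direction in which the jaws open and shut, and the axes are right-handed (so a half turn about x gives the same grasp; the last joint's range is limited). The gripper opens to 85 mm and grips with 20 to 120 N. Pads are 22 mm wide; open, the fingers measure 114 mm over their backs; the gripper's body (76 mm by 85 mm) begins 54 mm behind the grasp point. The pads swing forward as they close: fully open they stand 13 mm farther back than shut.
Start: joints at [1.161, 0.053, 1.613, -0, 1.476, -0.119], TCP at [0.179, 0.599, 0.215] pointing down, gripper open.
Joint ranges: [-3.01, 3.01], [-1.01, 2.22], [0.06, 2.58], [-1.02, 4.17], [0.09, 2.62], [-3.14, 3.14]. Speed limits (rad/s): [2.57, 2.57, 3.14, 3.14, 3.14, 3.14].

### API

Orientations are given as a rotation vector (axis times angle).
In Python, from station import ctrl gives the robot as it stands.
- The arm moves only by the tool move_arm, never from a script. Its argument "increments" is a list that holds one entry, the list of rows, each a list of 4 numbers: the shift along the tool's x, y, z in units of 25 cm (1.0 is 25 cm), then the turn about the tool's x in units of 90 degrees (1.0 is 90 degrees). A call has 1 to 20 rows; each row shifts and turns the commanded pose from where the row before left it, along the tool's axes as they then stand; what a row does not reach is not made up. A row lasts 1/12 s, in which the tool goes at most 41.7 mm and 7.16 degrees, less where a joint would pass 70% of its speed; a pose out of reach is approached as far as the arm can. A call with a number of a shift or a turn outside -1 to 1 is refused whole. A call with a gripper value outside its range is refused whole. "gripper" is the closure, from 0 (fully open) to 1 (shut), set as the call begins (left out, the last holds). The fingers move at their own pace and stop on an object; "squeeze" is the grip in N (left out, the last holds). Time passes only in rows, so rows that do not move let the fingers close. It gives the time, the measured TCP pose, the force and the opening at its end, in the units of the state.
- ctrl.get_obs(): the state, without advancing time (a new reading comes with each control period).
- ctrl.get_image(name): name is "scene" or "top" or "wrist"; returns a dict with "pixels" (384x512x3 uint8, red, green, blue), "depth" (384x512 float32, m along the optical axis (not along the pixel's ray), 0 where there is no reading), "K" (3x3 intrinsics, pixels), "k1" (the pictures are not rectified: a ray, as slopes to the right and down, at radius r is drawn at 1 + k1 r^2 times it, then the intrinsics apply), "extrinsics" (4x4, takes a point from camera to world coordinates); the wrist camera has in their place "tool_from_camera" (4x4, takes a point from camera to tool coordinates, whose origin is the TCP and whose axes are the tool frame's). Camera axes: x right, y up, looking along -z (the intrinsics and any distortion apply to the point x, -y, -z); pixel columns grow to the right and rows downward; lengths in m; the calibration is good to about 2 mm. A picture is of the moment at which its call begins: read the wrist's pose just before it.
- ctrl.finish_job(): hands the job in, once; it reports no verdict.
Trained networks look in the newest picture that a camera, given by its name, has taken for a name from the list of things; names that differ only in an ending like _2 or _b are one class to them, and where a whole thing is asked for, a point or a joint stands for the part that bears it (a point fixed in the world has none). Each returns a list of dicts, best first, with "score" (0 to 1); they miss things now and then, are a little off and sometimes report something else, mostly with a low value. They report only what shows in the picture. A call takes as long as a camera call. They do not tell look-alikes from the thing itself.
- ctrl.trace(camera, target): "region" (384x512 bool, what is visible of it) and "pixel" ([row, column] in pixels, amid what is visible of it).
The state is a dict: "t": time; "q": joint angles; "dq": joint speeds; "effort": joint torques, N m; "tool_pos": TCP position; "tool_rot": TCP orientation; "contact_force": force on the tool from outside, world axes, zero at the start; "wrist_torque": the same for the moment, N m; "opening": finger opening in m.
Only numpy, scipy, OpenCV 4.12 (cv2) and the standard library are available. Lean on these libraries where they do the work, as an engineer would, in place of code of your own. Each camera call takes 0.05 s, during which the arm holds its last target. There are 200 camera calls.

### The job

Push the loose steel conveyor roller that lies on the bench in front of the V-block so that it rolls up the ramp and down into the block's groove. Then push its end with a fingertip to slide it along the groove until its other end touches the upright stop plate, and leave it there, fully seated. Never pick the roller up, and leave the other things on the bench where they are.

Things in the scene. Friction and masses are not known exactly. Their poses are not given: they have to be found in the camera images.
- roller_center (a point): Centre, on the axis, of the loose conveyor roller: steel tube 50 mm in diameter, 180 mm long, flat black-capped ends, 0.4 to 0.8 kg. It lies on the bench on the robot's side of the V-block, 120 to 165 mm from the groove and within 0.12 rad of parallel to it. y runs along the roller; x and z turn as it rolls (z up at the start). It rolls freely; friction on steel and bench about 0.3.
- vblock: Fixed dark steel V-block, 90 mm long along its y axis (the groove's direction), 45 mm high. Origin on the bench under the middle of the groove's bottom; x points away from the robot across the groove (yaw within 0.2 rad), z up. The back flank rises at 45 degrees from x = 0 to x = 43 mm; rear face at x = 61 mm. A seated roller's axis is at x = -4, z = 33 mm and both its ends stick out.
- stop: Fixed steel stop in line with the groove beside the V-block's left or right end: upright plate 8 mm thick (along y), 40 mm wide, 50 mm high, on a foot 40 x 30 x 4 mm. Origin on the bench under the plate's middle, axes as the V-block's, 129 mm from the V-block's origin. With the roller against it, the roller's centre is 94 mm away along y (35 mm off the block's middle).
- blank: Fixed low empty foot plate 40 x 30 mm, 4 mm high (bolt heads to 6 mm), 129 mm from the V-block's origin at the end opposite the stop. Origin on the bench under its centre. The roller passes over it without touching.
- tape: Bystander: loose cardboard ring (tape core) 90 mm in diameter, 48 mm high, standing on its flat side. Origin at the centre of its underside.
- carton: Bystander: loose cardboard box 90 x 120 x 60 mm (x, y, z). Origin at the centre of its underside.
- driver: Bystander: loose screwdriver lying on the bench, 200 mm long, handle 26 mm thick, along its x axis. Origin on the bench under its middle.
- jar: Bystander: loose small jar with a white cap, 56 mm in diameter, 85 mm high, to the left of the work. Origin at the centre of its underside.
- lip (a point): Middle of the lip of the V-block, 15 mm above the bench at x = -22 mm in the block's frame, axes as the block's. In front of it a 90 mm wide ramp falls evenly to the bench at x = -93 mm; behind it the groove's front flank falls at 30 degrees to 2 mm above the bench at x = 0. A roller whose axis has passed the lip drops into the groove by itself.
Things that resemble listed ones, but are neither listed nor needed, are in the scene too. Of the things that look like the stop, take the one that is farthest to the robot's left at the start.

How it is judged:
On the way, in this order (a step that is already met when the one before it is completed fails the run):
1. the roller has turned about its axis on its way, short of the groove (angle between roller_center's own z axis and vertical above 0.7 rad and x of roller_center in the frame of vblock below -0.02 m), for 0.03 s.
2. the roller lies in the groove (x of roller_center in the frame of vblock between -0.009 and 0.001 m and height (world z) of roller_center below 0.037 m), for 0.2 s.
At the end, for the whole second after the job is handed in: The roller lies at rest in the V-groove (axis within 5 mm across, 4 mm in height and 0.04 rad of its seat) with its end within about 3 mm of the stop plate (all of step 2 and height (world z) of roller_center above 0.029 m and angle between the y axis of roller_center and the y axis of vblock, either way round below 0.04 rad and horizontal distance between roller_center and stop below 0.0975 m and linear speed of roller below 0.01 m/s); the robot touches nothing.
It fails at once if the roller is lifted off the bench (height (world z) of roller_center above 0.036 m and x of roller_center in the frame of vblock below -0.1 m).
It fails at once if the roller is lifted or carried over the block (height (world z) of roller_center above 0.055 m).
It fails at once if one end of the roller is lifted (angle between roller_center's own y axis and vertical below 1.35 rad).
It fails at once if a bystander is disturbed (distance of any of tape, carton, driver, jar from where it was at the start of the episode above 0.02 m).
It also fails if it takes over 48 s, if anything falls off the work surface, if the arm or the gripper's body presses on something with over 40 N, if the wrist force passes 120 N, or if a joint passes its speed limit or range.

## Working session

There is one attempt and no reset: what is moved stays moved. The work goes in short steps, Python scripts to look and compute and a tool call to move; the robot and the scene stay as the last step left them, time stands still between calls to the robot, and variables do not carry over. Pictures are saved under pics/ and viewed, about 8 in all and at most 12, crops included, and the job is handed in when it is done.

Besides the shell and the picture viewer there is one more tool, called as name([rows], argument=value, ...), one row to a line, values as JSON. move_arm: Moves the arm, as the interface text tells. Shifts and turns lie within -1 to 1; 1 stands for 25 cm of shift or 90 degrees of turn. Its arguments: {"type":"object","properties":{"increments":{"type":"array","items":{"type":"array","items":{"type":"array","items":{"type":"number","minimum":-1,"maximum":1}}}},"gripper":{"type":"number"},"squeeze":{"type":"number"}},"required":["increments"]}

```bash
mkdir -p pics
cat > h.py <<'E'
import numpy as np,cv2
from station import ctrl
from scipy.spatial.transform import Rotation as R
def cloud(im,T=None):
    d=im["depth"];K=im["K"];v,u=np.mgrid[:384,:512]
    xd=(u-K[0,2])/K[0,0];yd=(v-K[1,2])/K[1,1];x,y=xd.copy(),yd.copy()
    for _ in range(15):
        f=1+im["k1"]*(x*x+y*y);x,y=xd/f,yd/f
    P=np.stack([x*d,-y*d,-d],-1)
    T=im["extrinsics"] if T is None else T
    W=P@T[:3,:3].T+T[:3,3];W[d==0]=np.nan
    return W
def wristT(o,im):
    T=np.eye(4);T[:3,:3]=R.from_rotvec(o["tool_rot"]).as_matrix();T[:3,3]=o["tool_pos"]
    return T@im["tool_from_camera"]
def save(im,n): cv2.imwrite("pics/"+n,im["pixels"][:,:,::-1])
E
python3 - <<'E'
from h import *
o=ctrl.get_obs();print(o["t"],o["tool_pos"],R.from_rotvec(o["tool_rot"]).as_matrix().round(3))
a=[]
for c in ["top","scene"]:
    im=ctrl.get_image(c);a.append(im["pixels"]);W=cloud(im)
    for t in ["roller_center","vblock","stop","blank","tape","carton","driver","jar","lip"]:
        for r in ctrl.trace(c,t)[:4]:
            g=r["region"];p=W[g];p=p[~np.isnan(p[:,0])]
            if len(p)<5: print(c,t,"few",r["pixel"]);continue
            print(c,t,round(r["score"],2),np.round(r["pixel"]),len(p),"med",np.median(p,0).round(3),"lo",np.percentile(p,3,0).round(3),"hi",np.percentile(p,97,0).round(3))
for n,x in zip(["top","scene"],a): cv2.imwrite(f"pics/{n}0.png",cv2.resize(x[:,:,::-1],(768,576)))
E
```

```text
0.0 [0.17895219 0.59813592 0.21405137] [[-0.001 -0.958  0.287]
 [-0.002  0.287  0.958]
 [-1.     0.    -0.002]]
top roller_center 0.83 [250. 235.] 1198 med [0.436 0.007 0.048] lo [ 0.41  -0.08   0.036] hi [0.461 0.088 0.054]
top vblock 0.97 [197. 238.] 1910 med [0.586 0.018 0.013] lo [ 0.511 -0.027  0.001] hi [0.657 0.064 0.048]
top stop 0.73 [161. 279.] 161 med [ 0.693 -0.097  0.009] lo [ 0.676 -0.115  0.001] hi [ 0.714 -0.085  0.054]
top stop 0.69 [198. 187.] 186 med [0.576 0.144 0.008] lo [0.557 0.131 0.001] hi [0.597 0.162 0.053]
top stop 0.68 [145. 236.] 153 med [0.734 0.017 0.007] lo [0.716 0.004 0.003] hi [0.754 0.033 0.054]
top stop 0.56 [113. 224.] 133 med [0.824 0.055 0.008] lo [0.808 0.042 0.002] hi [0.844 0.069 0.053]
top blank 0.68 [188. 278.] 151 med [ 0.618 -0.107  0.006] lo [ 0.599 -0.122  0.002] hi [ 0.636 -0.092  0.01 ]
top tape 0.58 [247. 110.] 597 med [0.433 0.331 0.038] lo [ 0.393  0.282 -0.   ] hi [0.474 0.366 0.051]
top carton 0.64 [180. 395.] 1586 med [ 0.636 -0.419  0.061] lo [ 0.595 -0.482  0.018] hi [ 0.68  -0.368  0.065]
top driver 0.74 [284. 388.] 340 med
[... 1096 characters left out ...]
3] lo [ 0.6   -0.125 -0.003] hi [ 0.643 -0.093  0.006]
scene tape 0.64 [126. 278.] 626 med [0.44  0.319 0.029] lo [0.4   0.28  0.002] hi [0.482 0.366 0.049]
scene carton 0.73 [347. 150.] 3603 med [ 0.656 -0.432  0.059] lo [ 0.603 -0.485  0.008] hi [ 0.69  -0.373  0.061]
scene driver 0.96 [273.  85.] 591 med [ 0.39  -0.403  0.019] lo [ 0.33  -0.434 -0.001] hi [ 0.487 -0.352  0.025]
scene driver 0.64 [203. 264.] 1587 med [0.599 0.011 0.01 ] lo [ 0.518 -0.029 -0.001] hi [0.666 0.066 0.045]
scene jar 0.69 [140. 325.] 503 med [0.62  0.314 0.055] lo [ 0.566  0.304 -0.   ] hi [0.641 0.41  0.086]
scene lip 0.72 [201. 261.] 1552 med [0.597 0.01  0.011] lo [ 0.517 -0.03  -0.   ] hi [0.666 0.063 0.045]
```

View both.

View pics/top0.png

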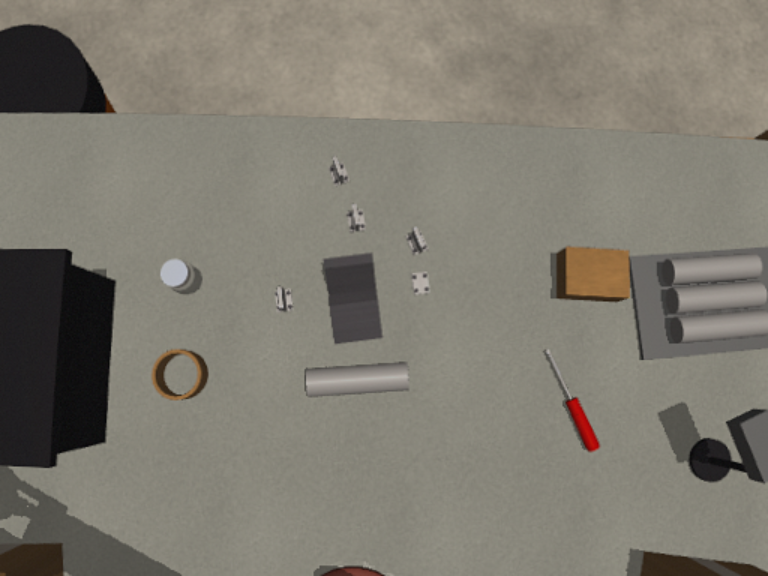

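Run:
```python
from h import *
im=ctrl.get_image("top");W=cloud(im)
def reg(t,i=0): return W[ctrl.trace("top",t)[i]["region"]]
S=[W[r["region"]] for r in ctrl.trace("top","stop")]
S=max(S,key=lambda p:np.nanmedian(p[:,1]));s=S[(S[:,2]>.04)]
print("stop all centre",np.nanmean(S,0),"plate top",s.mean(0),len(s))
B=reg("blank");print("blank",np.nanmean(B,0), np.nanmedian(B,0))
# roller axis
P=reg("roller_center");P=P[P[:,2]>.043];c=P.mean(0);w=np.linalg.svd(P[:,:2]-c[:2],full_matrices=0)[2][0]
w*=np.sign(w[1]);t=(P[:,:2]-c[:2])@w;lo,hi=np.percentile(t,[1,99]);print("roller mid",c[:2]+w*(lo+hi)/2,"len",hi-lo,"ang",np.arctan2(-w[0],w[1]))
# block: rear top plane z>40
V=reg("vblock");h=V[V[:,2]>.042];c=h.mean(0);w=np.linalg.svd(h[:,:2]-c[:2],full_matrices=0)[2][0];w*=np.sign(w[1])
print("rear land",c,"ang",np.arctan2(-w[0],w[1]),len(h))
# planes fits
a=np.arctan2(-w[0],w[1])
rect=cv2.minAreaRect(V[~np.isnan(V[:,0])][:,:2].astype(np.float32));print(rect)
```

```text
stop all centre [0.57576823 0.14275908 0.0225741 ] plate top [0.57400326 0.1465763  0.04946502] 47
blank [ 0.61853419 -0.1073901   0.00586298] [ 0.61882183 -0.10692268  0.00540922]
roller mid [0.43644268 0.00442427] len 0.1779793205140741 ang 0.09911775332315811
rear land [0.64703025 0.02641194 0.045844  ] ang 0.17287978688591085 266
((0.5882163047790527, 0.018114980310201645), (0.16715295612812042, 0.09490698575973511), 8.601703643798828)
```

The picture shows the roller at (355,378), the V-block at (352,298), the true stop (leftmost) at (284,298) and the blank at (421,283). The stop–blank line gives a block yaw of 0.172 with the origin near (0.597, 0.018). Next I move behind the roller, staying high.

move_arm([
  [[0,-0.036,-0.052,0],[0,-0.0724,-0.1035,0],[0,-0.0724,-0.1035,0],[0,-0.0724,-0.1035,0],[0,-0.0724,-0.1035,0],[0,-0.0724,-0.1035,0],[0,-0.0724,-0.1035,0],[0,-0.0724,-0.1035,0],[0,-0.0724,-0.1035,0],[0,-0.0724,-0.1035,0],[0,-0.0724,-0.1035,0],[0,-0.0724,-0.1035,0],[0,-0.0724,-0.1035,0],[0,-0.0724,-0.1035,0],[0,-0.0724,-0.1035,0],[0,-0.0724,-0.1035,0],[0,-0.0724,-0.1035,0],[0,-0.0724,-0.1035,0],[0,-0.0724,-0.1035,0],[0,-0.0724,-0.1035,0]],
], gripper=0)

```text
t: 2.92
tool_pos: [0.3728, 0.0125, 0.2157]
tool_rot: [-0.993, 1.332, 0.991]
contact_force: [1.2, 0.3, -0.1]
opening: 0.0857
```

move_arm([
  [[0,-0.036,-0.052,0],[0,0,0,-0.062],[0,0,0,-0.062],[0,0,0,-0.062],[0,0,0,-0.062],[0,0,0,0],[0,0,0,0]],
])

```text
t: 3.5
tool_pos: [0.3775, -0.0009, 0.2154]
tool_rot: [-1.28, 1.162, 1.28]
contact_force: [0.4, -0.6, -0.2]
opening: 0.0853
```

Run:
```python
from h import *
o=ctrl.get_obs();M=R.from_rotvec(o["tool_rot"]).as_matrix();print(o["t"],o["tool_pos"],M.round(3),o["opening"])
im=ctrl.get_image("wrist");W=cloud(im,wristT(o,im));save(im,"w1.png")
for t in ["roller_center","vblock","stop","blank"]:
    for r in ctrl.trace("wrist",t)[:2]:
        P=W[r["region"]];P=P[~np.isnan(P[:,0])]
        print(t,round(r["score"],2),len(P),np.percentile(P,3,0).round(3),np.percentile(P,97,0).round(3))
        if t=="roller_center":
            P=P[(P[:,2]>.043)&(P[:,2]<.06)]
            if len(P)<50: continue
            c=P.mean(0);w=np.linalg.svd(P[:,:2]-c[:2],full_matrices=0)[2][0];w*=np.sign(w[1]);s=(P[:,:2]-c[:2])@w;l,h=np.percentile(s,[1,99])
            print("mid",c[:2]+w*(l+h)/2,h-l,"ang",np.arctan2(-w[0],w[1]),"top",P[:,2].max())
```

```text
3.5 [ 0.37747216 -0.00092709  0.21540305] [[ 0.    -0.995 -0.096]
 [-0.    -0.096  0.995]
 [-1.    -0.    -0.   ]] 0.08531540498739519
roller_center 0.69 4962 [ 0.408 -0.081  0.021] [0.459 0.089 0.052]
mid [0.43488435 0.0045152 ] 0.17713928805254864 ang 0.09715628538561188 top 0.053133530064785606
roller_center 0.32 4637 [ 0.511 -0.028  0.002] [0.636 0.062 0.04 ]
vblock 0.83 4665 [ 0.513 -0.028  0.002] [0.637 0.063 0.04 ]
stop 0.96 471 [0.559 0.132 0.004] [0.597 0.151 0.052]
blank 0.88 325 [ 0.599 -0.119  0.003] [ 0.637 -0.091  0.008]
```

move_arm([
  [[0.05,0,0,0],[0.1,0,0,0],[0.12,0,0,0],[0.12,0,0,0],[0.12,0,0,0],[0.12,0,0,0],[0.09,0,0,0],[0.05,0,0,0],[0,0,0,0]],
])

```text
t: 4.5
tool_pos: [0.3736, -0.0002, 0.0184]
tool_rot: [-1.276, 1.166, 1.288]
contact_force: [0.3, -0.3, -0.6]
opening: 0.0856
```

move_arm([
  [[0,-0.015,0,0],[0,-0.02,0,0],[0,-0.02,0,0],[0,-0.02,0,0],[0,-0.02,0,0],[0,-0.02,0,0],[0,-0.02,0,0],[0,-0.02,0,0],[0,-0.02,0,-0.01],[0,-0.02,0,-0.012],[0,-0.02,0,-0.012],[0,-0.02,0,-0.012],[0,-0.02,0,0],[0,-0.02,0,0]],
])

```text
t: 5.67
tool_pos: [0.4462, 0.0072, 0.0228]
tool_rot: [-1.334, 1.123, 1.334]
contact_force: [-1.0, 0.1, -0.6]
opening: 0.0853
```

Run:
```python
from h import *
o=ctrl.get_obs();M=R.from_rotvec(o["tool_rot"]).as_matrix();print(o["t"],o["tool_pos"],M[:,2].round(3),o["contact_force"])
im=ctrl.get_image("top");W=cloud(im)
r=ctrl.trace("top","roller_center")[0];P=W[r["region"]];print(r["score"],np.nanpercentile(P,3,0),np.nanpercentile(P,97,0))
cv2.imwrite("pics/t2.png",cv2.resize(im["pixels"][120:300,130:330,::-1],(800,720))[:600])
```

```text
5.6667 [0.44620478 0.007185   0.02277048] [-0.17   0.985  0.   ] [-0.95137399  0.08796051 -0.63462933]
0.46 [ 0.42153613 -0.08569236  0.03526638] [ 0.46168751 -0.07413523  0.05368242]
```

View pics/t2.png

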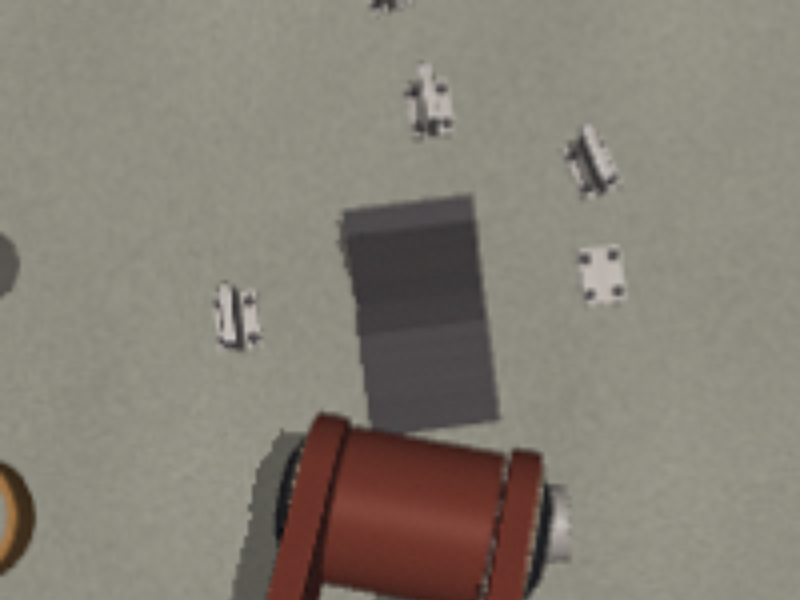

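The top view is mostly hidden by the arm, with only the roller's right end showing at about (560,520). The wrist view should show more.

Run:
```python
from h import *
o=ctrl.get_obs()
im=ctrl.get_image("wrist");W=cloud(im,wristT(o,im))
im2=ctrl.get_image("scene");W2=cloud(im2)
for c,w in (("wrist",W),("scene",W2)):
  for r in ctrl.trace(c,"roller_center")[:2]:
    P=w[r["region"]];print(c,r["score"],len(P),np.nanpercentile(P,3,0).round(3),np.nanpercentile(P,97,0).round(3))
cv2.imwrite("pics/w3.png",np.hstack([cv2.resize(im["pixels"],(400,300)),cv2.resize(im2["pixels"][80:330,100:433],(400,300))])[:,:,::-1])
```

```text
wrist 0.64 23581 [ 0.409 -0.08   0.028] [0.454 0.088 0.052]
scene 0.88 801 [ 0.43  -0.087  0.016] [0.472 0.086 0.05 ]
```

View pics/w3.png

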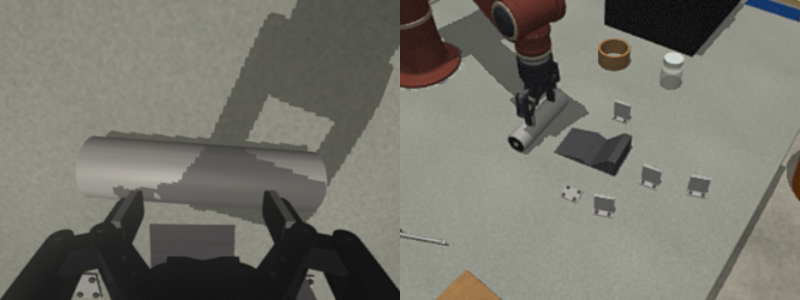

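The wrist image shows the fingers near (130,200) and (275,200), overlapping the lower edge of the roller. Its measured position hasn't changed. I'll check where the fingers really are from the depth.

Run:
```python
from h import *
o=ctrl.get_obs();print(o["t"],o["tool_pos"],o["contact_force"],o["q"])
im=ctrl.get_image("wrist");W=cloud(im,wristT(o,im));Tl=cloud(im,im["tool_from_camera"])
print(im["tool_from_camera"].round(3))
for (u,v) in [(130,195),(135,205),(125,215),(275,198),(270,205),(285,215),(200,165),(200,185),(190,240),(130,230)]:
    c,r=int(u*512/400),int(v*384/300);print((u,v),W[r,c].round(3),Tl[r,c].round(3),im["pixels"][r,c])
im=ctrl.get_image("scene");W=cloud(im)
cv2.imwrite("pics/s4.png",cv2.resize(im["pixels"][110:230,170:330,::-1],(800,600)))
```

```text
5.9667 [0.44547893 0.00713229 0.02267818] [0.23362461 0.11229599 0.37961181] [-1.51278839e-01 -1.79946590e-01  2.17705313e+00 -5.34373048e-05
  1.14484865e+00 -1.89312733e+00]
[[ 0.     0.317 -0.948 -0.16 ]
 [ 0.     0.948  0.317  0.082]
 [ 1.    -0.     0.    -0.   ]
 [ 0.     0.     0.     1.   ]]
(130, 195) [ 0.442 -0.042  0.063] [-0.041  0.011 -0.048] [75 73 70]
(135, 205) [ 0.444 -0.036  0.071] [-0.048  0.009 -0.043] [46 45 44]
(125, 215) [ 0.442 -0.038  0.084] [-0.062  0.011 -0.044] [44 44 41]
(275, 198) [0.427 0.05  0.067] [-0.044  0.011  0.046] [65 65 62]
(270, 205) [0.431 0.048 0.068] [-0.046  0.007  0.042] [34 33 31]
(285, 215) [0.427 0.05  0.084] [-0.062  0.011  0.046] [63 62 60]
(200, 165) [0.422 0.001 0.044] [-0.021  0.024 -0.002] [95 93 89]
(200, 185) [0.433 0.003 0.052] [-0.029  0.013 -0.002] [113 111 106]
(190, 240) [0.525 0.007 0.004] [ 0.018 -0.078 -0.014] [76 73 74]
(130, 230) [ 0.454 -0.035  0.082] [-0.059 -0.001 -0.043] [37 37 35]
```

View pics/s4.png

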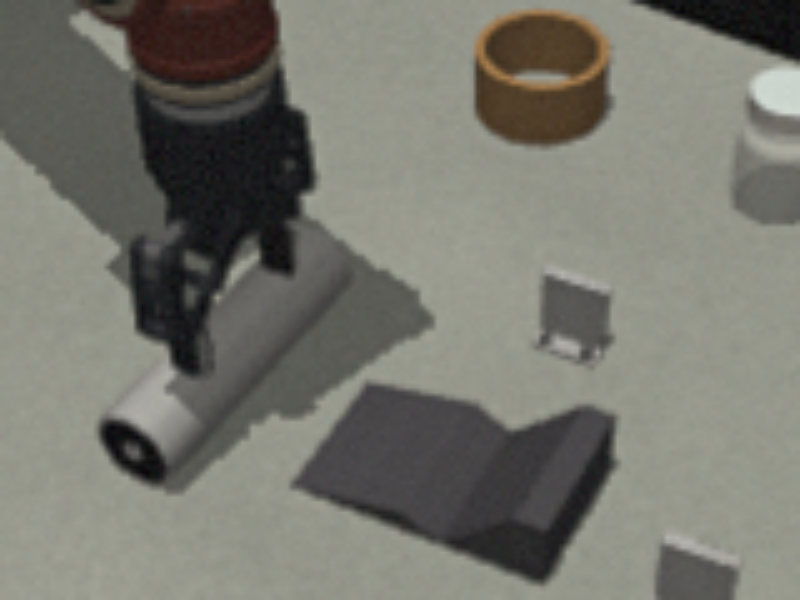

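The scene image shows the fingertips above the roller, at about (190,365) and (280,270), not behind it. They passed over without touching, so the open tips sit higher than I assumed. I'll lift a little, back off and measure them.

move_arm([
  [[-0.04,0,0,0],[-0.04,0,0,0],[0,0.04,0,0],[0,0.06,0,0],[0,0.06,0,0],[0,0.06,0,0],[0,0.06,0,0],[0,0.03,0,0.01],[0,0.0,0,0.012],[0,0,0,0.012],[0,0,0,0.012],[0,0,0,0]],
])

```text
t: 7.07
tool_pos: [0.3702, -0.0061, 0.0435]
tool_rot: [-1.282, 1.161, 1.28]
contact_force: [-0.2, 0.6, -0.3]
opening: 0.0854
```

Run:
```python
from h import *
o=ctrl.get_obs();print(o["t"],o["tool_pos"],o["contact_force"],o["opening"])
M=R.from_rotvec(o["tool_rot"]).as_matrix();p=o["tool_pos"]
for c in ["wrist","scene"]:
    im=ctrl.get_image(c);W=cloud(im,wristT(o,im) if c=="wrist" else None);T=(W-p)@M
    dark=im["pixels"].max(2)<85
    g=dark&(abs(T[...,1])<.03)&(abs(T[...,2])<.075)&(abs(T[...,2])>.025)&(T[...,0]>-.1)&(W[...,2]>.006)&(T[...,0]<.1)
    for s in (-1,1):
        Q=T[g&(np.sign(T[...,2])==s)]
        if len(Q): 
            Q=Q[np.argsort(-Q[:,0])];print(c,s,len(Q),Q[:60:10].round(3).tolist())
    if c=="wrist":
        r=ctrl.trace("wrist","roller_center")[0];P=W[r["region"]];print(np.nanpercentile(P,3,0).round(3),np.nanpercentile(P,97,0).round(3))
        a=cv2.resize(im["pixels"],(400,300))
    else: b=cv2.resize(im["pixels"][90:240,150:350],(400,300))
cv2.imwrite("pics/w5.png",np.hstack([a,b])[:,:,::-1])
```

```text
7.0667 [ 0.37017419 -0.00613349  0.04345719] [-0.1935615   0.61829554 -0.25539722] 0.08537209414545263
wrist -1 9129 [[-0.03, -0.003, -0.043], [-0.032, -0.007, -0.043], [-0.032, 0.009, -0.043], [-0.033, 0.005, -0.043], [-0.033, -0.009, -0.043], [-0.034, -0.007, -0.043]]
wrist 1 9186 [[-0.03, 0.003, 0.043], [-0.031, -0.002, 0.043], [-0.032, 0.001, 0.043], [-0.033, 0.0, 0.043], [-0.033, -0.002, 0.043], [-0.034, -0.001, 0.043]]
[ 0.409 -0.058  0.02 ] [0.447 0.056 0.052]
scene -1 231 [[-0.033, -0.009, -0.049], [-0.04, -0.001, -0.055], [-0.044, -0.008, -0.05], [-0.049, -0.008, -0.057], [-0.053, -0.01, -0.051], [-0.057, -0.0, -0.058]]
scene 1 184 [[-0.027, 0.003, 0.043], [-0.035, 0.005, 0.042], [-0.039, -0.006, 0.042], [-0.044, -0.01, 0.043], [-0.049, 0.007, 0.042], [-0.053, -0.004, 0.043]]
```

View pics/w5.png

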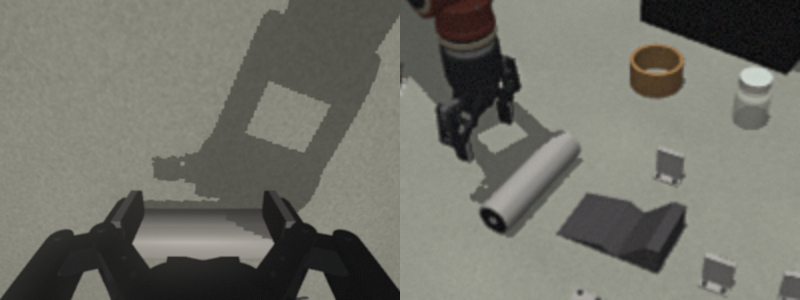

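Both cameras put the open fingertips about 29 mm behind the TCP, not 1 mm ahead of it. I'll use that offset. The roller hasn't moved: its rear surface is at x≈0.410. I'll lower the tips to z≈0.02, watching the force.

move_arm([
  [[0.04,0,0,0],[0.04,0,0,0],[0.04,0,0,0],[0.04,0,0,0],[0.03,0,0,0],[0.02,0,0,0],[0,0,0,0],[0,0,0,0]],
])

```text
t: 7.88
tool_pos: [0.369, -0.006, -0.0102]
tool_rot: [-1.281, 1.162, 1.283]
contact_force: [-1.0, -1.4, -0.5]
opening: 0.0854
```

move_arm([
  [[0,-0.015,0,0],[0,-0.02,0,0],[0,-0.02,0,0],[0,-0.02,0,0],[0,-0.02,0,0],[0,-0.02,0,0],[0,-0.02,0,0],[0,-0.02,0,0],[0,-0.02,0,-0.006],[0,-0.02,0,-0.008],[0,-0.02,0,-0.008],[0,-0.02,0,-0.008],[0,-0.02,0,-0.008],[0,-0.02,0,-0.008]],
])

```text
t: 9.05
tool_pos: [0.4382, 0.0016, -0.0097]
tool_rot: [-1.335, 1.123, 1.335]
contact_force: [0.1, -0.2, -0.3]
opening: 0.0853
```

```bash
cat > look.py <<'E'
from h import *
import sys
o=ctrl.get_obs();p=o["tool_pos"];M=R.from_rotvec(o["tool_rot"]).as_matrix();print(o["t"],p.round(4),M[:,2].round(3),np.round(o["contact_force"],1))
A=.172;O=np.array([.5975,.0183]);Rb=np.array([[np.cos(A),-np.sin(A)],[np.sin(A),np.cos(A)]])
print("TCP block",((p[:2]-O)@Rb).round(4))
for c in sys.argv[1:]:
    im=ctrl.get_image(c);W=cloud(im,wristT(o,im) if c=="wrist" else None);save(im,f"{c}_{o['t']:.2f}.png")
    for r in ctrl.trace(c,"roller_center")[:1]:
        P=W[r["region"]];P=P[~np.isnan(P[:,0])];B=np.c_[(P[:,:2]-O)@Rb,P[:,2]]
        print(c,round(r["score"],2),len(P),"block lo",np.percentile(B,2,0).round(4),"hi",np.percentile(B,98,0).round(4))
        H=B[B[:,2]>np.percentile(B[:,2],97)-.006];m=H.mean(0);w=np.linalg.svd(H[:,:2]-m[:2],full_matrices=0)[2][0];w*=np.sign(w[1]);print("  ridge mid",m.round(4),"rel yaw",round(float(np.arctan2(-w[0],w[1])),3))
E
python3 look.py wrist scene
```

```text
9.05 [ 0.4382  0.0016 -0.0097] [-0.171  0.985  0.   ] [ 0.1 -0.2 -0.3]
TCP block [-0.1598  0.0108]
scene 0.65 1099 block lo [-0.1364 -0.0813  0.0056] hi [-0.0826  0.0951  0.0501]
  ridge mid [-0.1097  0.0042  0.0473] rel yaw -0.071
```

The roller is rolling. I'll push it up the ramp.

move_arm([
  [[0,-0.015,0,0],[0,-0.02,0,0],[0,-0.02,0,0],[0,-0.02,0,0],[0,-0.02,0,0],[0,-0.02,0,0],[0,-0.02,0,0],[0,-0.02,0,0],[0,-0.02,0,0],[0,-0.02,0,0],[0,-0.02,0,0],[0,-0.02,0,0],[0,-0.02,0,0],[0,-0.02,0,0],[0,-0.02,0,0],[0,-0.02,0,0]],
])

```text
t: 10.58
tool_pos: [0.5158, 0.015, -0.0097]
tool_rot: [-1.334, 1.123, 1.334]
contact_force: [-2.8, -0.2, 1.8]
opening: 0.0856
```

```bash
python3 look.py scene top
```

```text
10.5833 [ 0.5158  0.015  -0.0097] [-0.17   0.985 -0.   ] [-2.8 -0.2  1.8]
TCP block [-0.0811  0.0108]
scene 0.86 1113 block lo [-0.0619 -0.0824  0.0177] hi [-0.0179  0.0953  0.0604]
  ridge mid [-0.0411  0.002   0.0576] rel yaw -0.002
top 0.67 116 block lo [-0.0825 -0.0872 -0.0007] hi [-0.0215 -0.0525  0.3109]
  ridge mid [-0.0688 -0.0529  0.3097] rel yaw -1.485
```

move_arm([
  [[0,-0.014,0,0],[0,-0.014,0,0],[0,-0.014,0,0],[0,-0.014,0,0],[0,-0.014,0,0],[0,-0.014,0,0],[0,-0.014,0,0],[0,-0.014,0,0],[0,-0.012,0,0],[0,0,0,0],[0,0,0,0]],
])

```text
t: 11.7
tool_pos: [0.5464, 0.0203, -0.0095]
tool_rot: [-1.335, 1.123, 1.334]
contact_force: [-0.4, -0.1, -1.2]
opening: 0.0853
```

```bash
python3 look.py scene top
```

```text
11.7 [ 0.5464  0.0203 -0.0095] [-0.17   0.985 -0.   ] [-0.4 -0.1 -1.2]
TCP block [-0.05    0.0107]
scene 0.65 1121 block lo [-0.0187 -0.0825  0.0181] hi [0.0256 0.0936 0.0586]
  ridge mid [0.0019 0.0021 0.0558] rel yaw -0.011
top 0.6 76 block lo [-0.0283 -0.0804  0.0426] hi [ 0.0168 -0.0625  0.1775]
  ridge mid [-0.0064 -0.074   0.0717] rel yaw 1.245
```

The roller is seated, with its right end near y_b≈-0.086. I'll back off, rise, close the gripper and turn it 90° so that I push with the narrow edge of the fingertip.

move_arm([
  [[0,0.03,0,0],[0,0.05,0,0],[0,0.05,0,0],[0,0.03,0,0],[-0.06,0,0,0],[-0.1,0,0,0],[-0.1,0,0,0],[-0.1,0,0,0],[-0.08,0,0,0]],
])

```text
t: 12.65
tool_pos: [0.5066, 0.0133, 0.1023]
tool_rot: [-1.335, 1.122, 1.332]
contact_force: [0.4, -0.0, 1.0]
opening: 0.085
```

move_arm([
  [[0,0,0,0.07],[0,0,0,0.07],[0,0,0,0.07],[0,0,0,0.07],[0,0,0,0.07],[0,0,0,0.07],[0,0,0,0.07],[0,0,0,0.07],[0,0,0,0.07],[0,0,0,0.07],[0,0,0,0.07],[0,0,0,0.07],[0,0,0,0.07],[0,0,0,0.07],[0,0,0,0.02],[0,0,0,0]],
], gripper=1)

```text
t: 13.98
tool_pos: [0.506, 0.0134, 0.1002]
tool_rot: [-0.134, 1.567, 0.134]
contact_force: [0.0, -0.1, 0.2]
opening: -0.0001
```

move_arm([
  [[0,-0.03,0.02,0],[0,-0.06,0.036,0],[0,-0.06,0.036,0],[0,-0.06,0.036,0],[0,-0.06,0.036,0],[0,-0.06,0.036,0],[0,-0.06,0.036,0],[0,-0.06,0.036,0],[0,-0.06,0.036,0],[0,-0.054,0.036,0],[0,0,0,0]],
])

```text
t: 14.9
tool_pos: [0.6169, -0.1136, 0.1005]
tool_rot: [-0.134, 1.565, 0.132]
contact_force: [-1.1, -1.0, -0.0]
opening: 0.0
```

```bash
python3 look.py top scene
python3 - <<'E'
from h import *
o=ctrl.get_obs();M=R.from_rotvec(o["tool_rot"]).as_matrix();p=o["tool_pos"];print(M.round(3),o["opening"])
a=[]
for c in ["wrist","scene"]:
    im=ctrl.get_image(c);W=cloud(im,wristT(o,im) if c=="wrist" else None);T=(W-p)@M
    g=(im["pixels"].max(2)<85)&(abs(T[...,1])<.05)&(abs(T[...,2])<.05)&(T[...,0]>-.1)&(T[...,0]<.03)&(W[...,2]>.07)
    Q=T[g];Q=Q[np.argsort(-Q[:,0])];print(c,len(Q),Q[:80:12].round(3).tolist())
    for lo in (-.02,-.03,-.05,-.07):
        q=Q[(Q[:,0]<lo+.01)&(Q[:,0]>lo-.01)]
        if len(q):print(lo,"y",np.percentile(q[:,1],[1,99]).round(3),"z",np.percentile(q[:,2],[1,99]).round(3))
    a.append(cv2.resize(im["pixels"] if c=="wrist" else im["pixels"][90:285,150:410],(400,300)))
cv2.imwrite("pics/w6.png",np.hstack(a)[:,:,::-1])
E
```

```text
14.9 [ 0.6169 -0.1136  0.1005] [0.986 0.169 0.001] [-1.1 -1.  -0. ]
TCP block [-0.0035 -0.1333]
top 0.85 1073 block lo [-0.0272 -0.0559  0.0334] hi [0.021  0.0956 0.0622]
  ridge mid [-0.0039  0.0209  0.0637] rel yaw -0.034
scene 0.7 1033 block lo [-0.019  -0.0825  0.0179] hi [0.0258 0.0954 0.059 ]
  ridge mid [0.0036 0.0044 0.0572] rel yaw 0.018
[[-0.001 -0.171  0.985]
 [ 0.     0.985  0.171]
 [-1.     0.001 -0.001]] -9.71593240172257e-05
wrist 20990 [[-0.021, 0.01, -0.001], [-0.023, 0.011, 0.001], [-0.024, 0.011, -0.003], [-0.024, 0.011, 0.005], [-0.025, 0.011, -0.0], [-0.025, 0.007, 0.009], [-0.026, 0.007, -0.008]]
-0.02 y [0.006 0.011] z [-0.013  0.012]
-0.03 y [0.006 0.011] z [-0.013  0.013]
-0.05 y [-0.01   0.012] z [-0.013  0.016]
-0.07 y [-0.009  0.014] z [-0.038  0.038]
scene 540 [[-0.021, -0.011, -0.003], [-0.026, -0.011, -0.001], [-0.03, -0.012, -0.002], [-0.033, -0.008, -0.009], [-0.036, -0.008, 0.011], [-0.039, -0.011, 0.005], [-0.043, -0.002, 0.016]]
-0.02 y [-0.012  0.002] z [-0.01   0.016]
-0.03 y [-0.013  0.003] z [-0.01   0.016]
-0.05 y [-0.014 -0.001] z [-0.015  0.024]
-0.07 y [-0.015  0.008] z [-0.037  0.042]
```

View pics/w6.png

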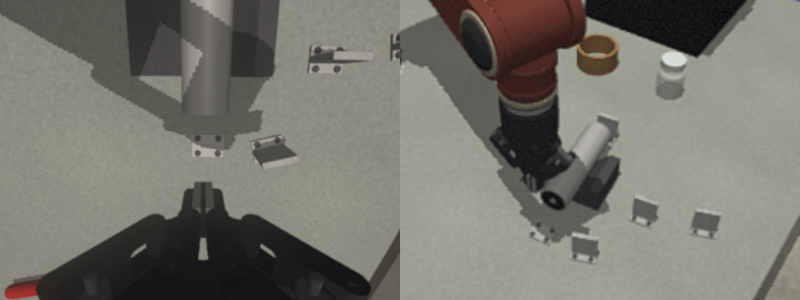

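The shut tip is 18 mm behind the TCP. The wrist view shows the roller end at (205,112) in line with the finger, and the blank's foot below at (207,147). I'll descend and push.

move_arm([
  [[0.04,0,0,0],[0.08,0,0,0],[0.08,0,0,0],[0.08,0,0,0],[0.06,0,0,0],[0.04,0,0,0],[0,0,0,0],[0,0,0,0]],
])

```text
t: 15.87
tool_pos: [0.6149, -0.1107, 0.0049]
tool_rot: [-0.134, 1.567, 0.135]
contact_force: [0.6, -1.1, 0.1]
opening: 0.0003
```

move_arm([
  [[0,0.01,0,0],[0,0.018,0,0],[0,0.018,0,0],[0,0.018,0,0],[0,0.018,0,0],[0,0.018,0,0],[0,0.015,0,0],[0,0.012,0,0],[0,0.012,0,0],[0,0.012,0,0],[0,0.012,0,0],[0,0.012,0,0],[0,0.012,0,0],[0,0.01,0,0],[0,0,0,0]],
])

```text
t: 17.12
tool_pos: [0.6067, -0.0618, 0.0053]
tool_rot: [-0.134, 1.567, 0.135]
contact_force: [-0.1, 0.0, -0.0]
opening: -0.0002
```

```bash
python3 look.py scene top
```

```text
17.1167 [ 0.6067 -0.0618  0.0053] [0.985 0.17  0.   ] [-0.1  0.  -0. ]
TCP block [-0.0046 -0.0805]
scene 0.69 619 block lo [-0.0162 -0.0713  0.0215] hi [0.0262 0.11   0.0587]
  ridge mid [0.0044 0.05   0.0561] rel yaw 0.071
top 0.58 832 block lo [-0.0267 -0.0564  0.0408] hi [0.0196 0.1068 0.0622]
  ridge mid [-0.0033  0.0411  0.0592] rel yaw -0.029
```

move_arm([
  [[0,0.006,0,0],[0,0.008,0,0],[0,0.008,0,0],[0,0.008,0,0],[0,0.008,0,0],[0,0.008,0,0],[0,0.004,0,0]],
])

```text
t: 17.9
tool_pos: [0.6047, -0.0497, 0.0054]
tool_rot: [-0.135, 1.566, 0.134]
contact_force: [0.7, -2.2, -0.5]
opening: -0.0001
```

move_arm([
  [[0,0.004,0,0],[0,0.004,0,0]],
])

```text
t: 18.07
tool_pos: [0.6044, -0.048, 0.0054]
tool_rot: [-0.134, 1.566, 0.134]
contact_force: [1.3, -1.7, -0.5]
opening: 0.0001
```

move_arm([
  [[0,0.004,0,0],[0,0.004,0,0]],
])

```text
t: 18.23
tool_pos: [0.604, -0.0461, 0.0054]
tool_rot: [-0.134, 1.566, 0.134]
contact_force: [1.4, -1.7, 0.9]
opening: 0.0001
```

move_arm([
  [[0,0.004,0,0],[0,0.004,0,0]],
])

```text
t: 18.4
tool_pos: [0.604, -0.0453, 0.0055]
tool_rot: [-0.137, 1.566, 0.132]
contact_force: [1.7, -8.7, -1.2]
opening: 0.0
```

move_arm([
  [[0,0.004,0,0],[0,0.004,0,0]],
])

```text
t: 18.57
tool_pos: [0.604, -0.0454, 0.0056]
tool_rot: [-0.14, 1.565, 0.13]
contact_force: [1.7, -15.5, -2.6]
opening: -0.0001
```

```bash
python3 look.py scene top
python3 - <<'E'
from h import *
b=ctrl.get_image("scene")["pixels"][130:230,190:320];cv2.imwrite("pics/s7.png",cv2.resize(b,(780,600))[:,:,::-1])
E
```

```text
18.5667 [ 0.604  -0.0454  0.0056] [0.985 0.171 0.001] [  1.7 -15.5  -2.6]
TCP block [-0.0045 -0.0638]
scene 0.75 627 block lo [-0.0195 -0.0588 -0.0011] hi [0.0352 0.1273 0.1299]
  ridge mid [ 0.0394 -0.0577  0.1384] rel yaw -1.469
top 0.87 876 block lo [-0.028  -0.0402  0.0266] hi [0.0205 0.1243 0.0633]
  ridge mid [-0.0039  0.0565  0.0647] rel yaw -0.068
```

View pics/s7.png

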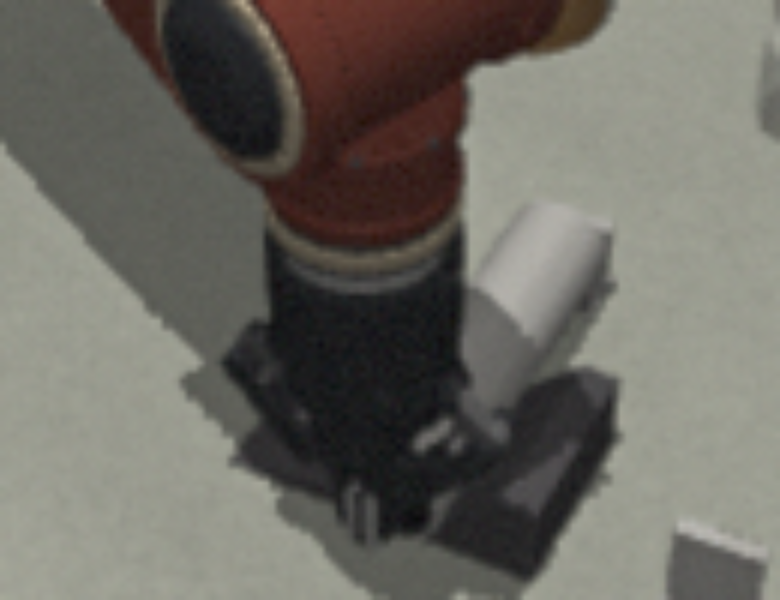

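The position has stalled and the force has risen to 15 N, and in the picture the roller's far end meets the plate at (600,225). So the roller is against the stop. I'll back straight off and lift clear.

move_arm([
  [[0,-0.006,0,0],[0,-0.01,0,0],[0,-0.02,0,0],[0,-0.04,0,0],[0,-0.05,0,0],[0,-0.05,0,0],[0,-0.03,0,0],[-0.06,0,0,0],[-0.1,-0.04,0,0],[-0.1,-0.08,0,0],[-0.1,-0.1,0,0],[-0.06,-0.1,0,0],[0,-0.1,0,0],[0,-0.06,0,0],[0,0,0,0],[0,0,0,0]],
])

```text
t: 20.15
tool_pos: [0.6316, -0.2115, 0.1089]
tool_rot: [-0.132, 1.569, 0.134]
contact_force: [0.3, 0.2, 0.1]
opening: -0.0001
```

```bash
python3 look.py top scene
python3 - <<'E'
from h import *
a=ctrl.get_image("top")["pixels"][130:270,150:330]
for t in ["tape","carton","driver","jar"]:
    print(t,[np.round(r["pixel"]).tolist() for r in ctrl.trace("top",t)[:1]])
b=ctrl.get_image("scene")["pixels"][110:250,170:350]
cv2.imwrite("pics/f8.png",np.hstack([cv2.resize(i,(400,311)) for i in (a,b)])[:,:,::-1])
E
```

```text
20.15 [ 0.6316 -0.2115  0.1089] [ 0.986  0.169 -0.002] [0.3 0.2 0.1]
TCP block [-0.0057 -0.2323]
top 0.61 1180 block lo [-0.0269 -0.0491  0.0396] hi [0.0185 0.1228 0.0622]
  ridge mid [-0.0034  0.0355  0.0586] rel yaw -0.014
scene 0.69 1109 block lo [-0.0207 -0.0549  0.0155] hi [0.0262 0.1243 0.0586]
  ridge mid [0.0022 0.029  0.0557] rel yaw -0.017
tape [[247.0, 110.0]]
carton [[183.0, 401.0]]
driver [[282.0, 389.0]]
jar [[206.0, 238.0]]
```

View pics/f8.png

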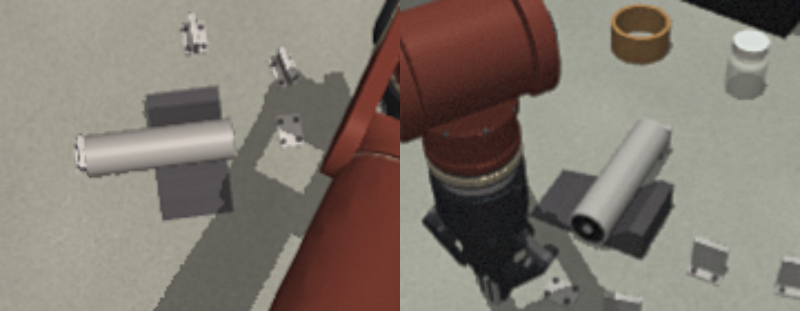

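```bash
python3 -c "
from station import ctrl
print(ctrl.finish_job())"
```

```text
the job is handed in; nothing more can be done
None
```

I rolled the roller up the ramp with the open gripper, and it dropped into the groove. I then pushed its right end with the closed fingertip until the force rose to about 15 N with no further movement. After backing the arm clear I handed the job in at about 20 s of the 48 s allowed; no verdict was reported.

**Last checks:**
- **Seating:** the top camera puts the roller's axis at x ≈ -3.4 mm and its centre about 35.5 mm off the block's middle, so it is seated and against the stop. Its measured top was 59–62 mm in that view, against 58 mm expected.
- **Yaw:** the roller reads about -0.015 rad from the groove, within the 0.04 rad limit.
- **Camera disagreement:** the scene camera reads about 6 mm farther in x (+2 mm) and 29 mm along y. It read 5–8 mm far in x from the start, so I trusted the top camera and the force rise.
- **Contact:** the force on the arm was near zero after it backed off.

**What went wrong or stayed unsure:**
- **Fingertip position:** the fingertips sit about 30 mm farther back than described. On my first attempt the fingers passed over the roller without moving it; I measured the offset and corrected for it.
- **Bystanders:** tape and driver read as at the start. The carton's reading moved a few pixels (about 6 columns and 3 rows) while the arm partly hid it. The last jar detection was false (it landed on the block), but the jar was still standing in its place in the picture. I did nothing near any of them.

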